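# Shim the rocking scoop tray under the pepper chute

## Task

The steel scoop tray under the chute rocks because its front right foot, the near one on the right as the robot sees it, is seized short of the counter. First slide the flat shim squarely under that foot so that the whole foot plate is above it, then ease the tapered shim, thin end first, in on top of it under the foot until it is just snug and the foot carries its share, so that the tray no longer rocks: not so far that another foot is jacked off the counter. Do not ram or shove the tray, leave both shims in place, and leave the mills and other things where they stand.

Things in the scene. Friction and masses are not known exactly. Their poses are not given: they have to be found in the camera images.
- tray: Steel scoop tray, open pan 240 (x) by 260 mm (y), loose on the counter, 4 kg. Origin under the pan's centre at counter level; x away from the robot, y to its left. Low front wall (top 71 mm up) faces the robot; right wall 90, others 110 mm. Three rubber-soled feet stand on the counter and carry about 13 N each; the front right one hangs clear. With over about 13 N on it a neighbouring foot lifts.
- foot (a point): Point on the vertical axis of the short front right foot, on top of its 24 mm wide lug, 36 mm above the counter; 145 mm nearer and 100 mm right of the tray's origin; axes as the tray's. Below is a square foot plate 36 x 36 x 9 mm; its flat underside is seized somewhere 11.5 to 16 mm above the counter, unmeasured. Its stud stands to 82 mm above the counter. All lies clear in front of the pan.
- packer: Flat shim: plain aluminium plate 120 mm (x) by 50 mm (y) by 8 mm thick, 0.13 kg, lying on the counter. Origin: centre of its underside, z up; both ends are alike.
- taper: Tapered aluminium shim, 96 mm long (x), 30 wide, 0.06 kg. Origin: centre of its underside; x to the thin end. Top: a ramp from 2 mm thick at x = +48 to 11 mm at x = -42 (1 in 10), then an upright pull tab 6 mm thick, full width, 30 mm tall. It slides freely till the foot touches; then the foot's load grows about 2 N per mm pushed in, and the push needed is 1.3 to 2 times that load: 5 to 8 N of push is snug.
- pepper_mill: Bystander: chrome pepper mill, 56 mm wide, 192 mm tall. Origin: centre of its underside.
- glass_grinder: Bystander: smoked glass grinder, 54 mm wide, 118 mm tall. Origin: centre of its underside.
- shaker_cap: Bystander: dark brown bakelite shaker cap, 46 mm wide, 30 mm tall. Origin: centre of its underside.
- tamping_rod: Bystander: short steel tamping rod standing on its 38 mm face, 117 mm tall. Origin: centre of its underside.
- peppercorn_jar: Bystander: closed dark jar, 76 mm wide, 120 mm tall. Origin: centre of its underside.
- dosing_cup: Bystander: open steel cup, 70 mm wide, 60 mm tall. Origin: centre of its underside.
Things that resemble listed ones, but are neither listed nor needed, are in the scene too. Several things look just like the packer: the one meant starts farthest to the robot's right.

How it is judged (in metres and radians):
On the way, in this order (a step that is already met when the one before it is completed fails the run):
1. the flat shim lies on the counter under the whole plate of the short foot (x of foot in the frame of packer between -0.045 and 0.045 m and y of foot in the frame of packer between -0.01 and 0.01 m and height (world z) of packer below 0.003 m), for 0.2 s.
2. the tapered shim, on the flat one, carries the short foot (contact force between taper and tray above 0.8 N and contact force between taper and packer above 0.8 N), for 0.2 s.
At the end, for the whole second after the job is handed in: Flat shim under the short foot (axis within 45 mm lengthwise, 12 mm sideways of its centre); taper on it under the foot, thin end in (12 mm sideways), carrying 0.8 to 8 N; tray level within 0.006 rad and within 12 mm of its start; all released and at rest (all of step 2 and x of foot in the frame of packer between -0.045 and 0.045 m and y of foot in the frame of packer between -0.012 and 0.012 m and angle between packer's own z axis and vertical below 0.04 rad and x of foot in the frame of taper between -0.01 and 0.06 m and y of foot in the frame of taper between -0.012 and 0.012 m and contact force between taper and tray below 8 N and angle between tray's own z axis and vertical below 0.006 rad and distance of tray from where it was at the start of the episode below 0.012 m and linear speed of each of tray, taper below 0.01 m/s); the robot touches nothing.
It fails at once if the tray is shoved more than 20 mm (distance of foot from where it was at the start of the episode above 0.02 m).
It fails at once if the tray is tipped (angle between tray's own z axis and vertical above 0.03 rad).
It fails at once if a shim is rammed or jammed against the tray with more than 15 N (contact force between any of taper, packer and tray above 15 N).
It fails at once if a bystander is moved more than 30 mm (distance of any of pepper_mill, glass_grinder, shaker_cap, tamping_rod, peppercorn_jar, dosing_cup from where it was at the start of the episode above 0.03 m).
It also fails if it takes over 67 s, if anything falls off the work surface, if the arm or the gripper's body presses on something with over 40 N, if the wrist force passes 120 N, or if a joint passes its speed limit or range.

## Robot

A 6-joint arm with a two-finger parallel gripper is mounted at the origin on the work surface. World frame = base frame: x ahead of the robot, y to its left, z up, the work surface at z = 0. Lengths are in mm, angles in degrees, forces in N, time in s.
With the tool pointing down it reaches from about 300 to 850 mm from the base axis. Payload 4.2 kg.
Tool frame: the origin (TCP) lies midway between the tips of the shut fingers; the grasp point (between the pads) lies 19 mm behind it (env.hold_point_z is the z of the grasp point in the tool frame, in mm); z points along the fingers, y is the direction in which the jaws open and shut (so a half turn about z gives the same grasp; the last joint's range is limited). The gripper opens to 91 mm and grips with 3 to 60 N. Pads are 32 mm wide; open, the fingers measure 118 mm over their backs; the gripper's body (76 mm by 178 mm) begins 60 mm behind the grasp point.
Start: joints at [-77.12, 18.312, 89.639, -0, 72.044, -1.146], TCP at [139.361, -557.873, 213.976] pointing down, gripper open.
Joint ranges: [-177.97, 177.97], [-48.28, 115.42], [12.27, 149.76], [-77.06, 257.06], [2.81, 150.46], [-146.56, 146.56]. Speed limits (degrees/s): [147.25, 147.25, 180, 180, 180, 180].

## Interface

Orientations are given as [roll, pitch, yaw] about the fixed x, y, z axes, in that order (R = Rz(yaw) Ry(pitch) Rx(roll)).
In Python, from workcell import env, grab_frame, camera_params, spotter gives the robot as it stands. The module is installed in compiled form; this text tells all that it offers.
- The arm moves only by the shell command python3 -m jog 'ROWS' [FORCE]. ROWS is text: rows parted by semicolons, each of 7 numbers parted by spaces: the turn, a rotation vector about the world's x, y, z in units of 5 degrees (1.0 is 5 degrees), then the shift along the world's x, y, z in units of 25 mm (1.0 is 25 mm), then the opening, from 0 (shut) to 1 (fully open). A call has 1 to 5 rows; each row is the pose to reach, as a shift and turn from the pose commanded when the call began; what a row does not reach only later rows make up. A row lasts 1/8 s, in which the tool goes at most 62.5 mm and 10.7 degrees, less where a joint would pass 70% of its speed; a pose out of reach is approached as far as the arm can. A call with a gripper value outside its range is refused whole. The fingers move at their own pace and stop on an object; FORCE is the grip in N (left out, the last holds). Time passes only in rows, so rows that repeat a pose let the fingers close. It gives the time, the measured TCP pose, the force and the opening at its end, in the units of the state.
- env.state(): the state, without advancing time (a new reading comes with each control period).
- grab_frame(name): name is "scene" or "top" or "wrist"; returns the picture (400x640x3 uint8, red, green, blue); there is no depth.
- camera_params(name): a dict with "K" (3x3 intrinsics, pixels), "rvec" (rotation vector, rad) and "tvec" (3), from world to camera coordinates, as OpenCV has them. Camera axes: x right, y down, z forward; pixel columns grow to the right and rows downward; lengths in mm; the calibration is good to about 2 mm. A picture is of the moment at which its call begins: read the wrist's pose just before it. camera_params takes no time and is no camera call; for the wrist camera it gives the pose at the moment of the call.
- env.job_done(): hands the job in, once; it reports no verdict.
Trained networks look in the newest picture that a camera, given by its name, has taken for a name from the list of things; names that differ only in an ending like _2 or _b are one class to them, and where a whole thing is asked for, a point or a joint stands for the part that bears it (a point fixed in the world has none). Each returns a list of dicts, best first, with "conf" (0 to 1); they miss things now and then, are a little off and sometimes report something else, mostly with a low value. They report only what shows in the picture. A call takes as long as a camera call. They do not tell look-alikes from the thing itself.
- spotter.look_for(query, camera): "box" ([left, top, width, height] in pixels, round what is visible of it).
- spotter.trace(query, camera): "region" (400x640 bool, what is visible of it) and "box" ([left, top, width, height] in pixels, round what is visible of it).
The state is a dict: "time_s": time; "qpos": joint angles; "qvel": joint speeds; "effort": joint torques, N m; "ee_pos": TCP position; "ee_rot": TCP orientation; "force": force on the tool from outside, world axes, zero at the start; "torque": the same for the moment, N m; "gripper_width": finger opening in mm.
Only numpy, scipy, OpenCV 4.12 (cv2) and the standard library are available. Lean on these libraries where they do the work, as an engineer would, in place of code of your own. Each camera call takes 0.05 s, during which the arm holds its last target. There are 200 camera calls.

## Working session

There is one attempt and no reset: what is moved stays moved. The work goes in short steps, Python scripts to look and compute and a shell command to move; the robot and the scene stay as the last step left them, time stands still between calls to the robot, and variables do not carry over. Pictures are saved under pics/ and viewed, about 8 in all and at most 12, crops included, and the job is handed in when it is done.

```bash
mkdir -p pics; cat > h.py <<'E'
import numpy as np, cv2
from workcell import env, grab_frame, camera_params, spotter
def P(name):
    c=camera_params(name); R=cv2.Rodrigues(np.array(c["rvec"],float))[0]
    return np.array(c["K"],float),R,np.array(c["tvec"],float).reshape(3)
def back(name,uv,z,p=None):
    K,R,t=p or P(name); uv=np.atleast_2d(np.array(uv,float))
    d=(np.linalg.inv(K)@np.c_[uv,np.ones(len(uv))].T).T@R
    C=-R.T@t
    return C+d*((z-C[2])/d[:,2])[:,None]
def proj(name,X,p=None):
    K,R,t=p or P(name); x=(np.atleast_2d(X)@R.T+t)@K.T
    return x[:,:2]/x[:,2:]
def save(n,im): cv2.imwrite('pics/'+n,cv2.cvtColor(im,cv2.COLOR_RGB2BGR))
E
python3 - <<'E'
from h import *
a=grab_frame("scene"); b=grab_frame("top")
save('s0.png',a); save('t0.png',b)
for c in("scene","top"):
    K,R,t=P(c); print(c,"C",-R.T@t, "f",K[0,0])
    for q in("packer","taper","tray","foot"):
        for d in spotter.look_for(q,c)[:5]:
            x,y,w,h=d["box"]; print(c,q,round(d["conf"],2),d["box"],back(c,[x+w/2,y+h/2],0)[0].round())
E
```

```text
scene C [1223.86816731  553.54051967  995.89159403] f 483.75834468330504
scene packer 0.78 [331.5, 160.0, 23.1, 34.3] [395. -94.  -0.]
scene packer 0.62 [227.9, 143.2, 29.5, 31.8] [ 545. -373.    0.]
scene packer 0.23 [214.4, 173.7, 26.2, 26.7] [ 657. -313.    0.]
scene taper 0.61 [280.0, 168.6, 18.4, 30.4] [ 525. -191.    0.]
scene taper 0.6 [244.5, 195.8, 23.6, 45.0] [ 682. -162.   -0.]
scene tray 0.78 [258.2, 215.9, 131.9, 159.7] [740. 141.  -0.]
scene foot 0.98 [261.4, 218.7, 125.3, 155.2] [741. 142.   0.]
top C [ 385.55449831  -30.25922285 1131.90958542] f 434.0617754595522
top packer 0.9 [426.9, 195.6, 35.6, 51.3] [ 531. -369.    0.]
top packer 0.81 [319.5, 246.8, 40.5, 50.1] [396. -93.   0.]
top taper 0.76 [362.4, 202.5, 27.7, 34.0] [ 533. -188.    0.]
top tray 0.88 [181.4, 83.7, 114.5, 133.4] [715. 181.   0.]
top foot 0.81 [179.3, 81.2, 115.8, 139.7] [713. 185.   0.]
```

```bash
python3 - <<'E'
from h import *
b=cv2.imread('pics/t0.png'); a=cv2.imread('pics/s0.png')
c=cv2.resize(b[60:320,160:500],None,fx=2.3,fy=2.3,interpolation=cv2.INTER_CUBIC); cv2.imwrite('pics/t0c.png',c)
c=cv2.resize(a[130:390,190:450],None,fx=2.3,fy=2.3,interpolation=cv2.INTER_CUBIC); cv2.imwrite('pics/s0c.png',c)
E
```

```text
(no output)
```

View pics/t0c.png

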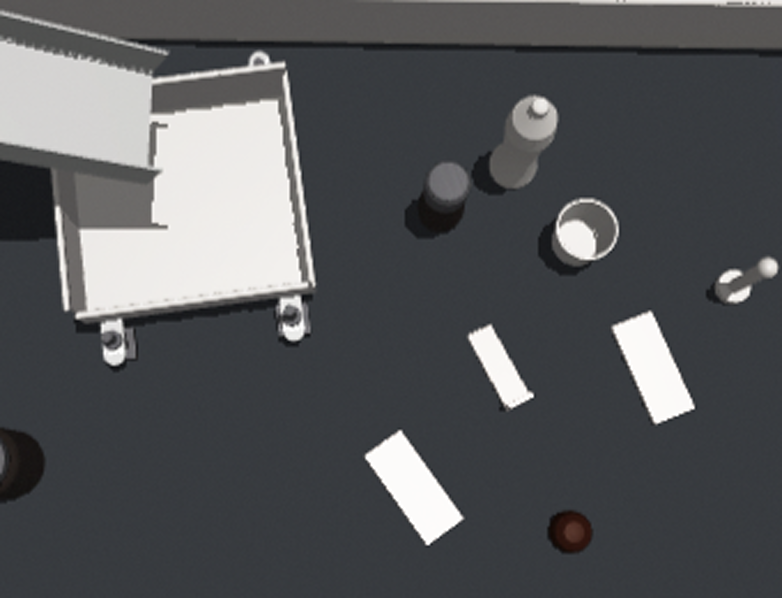

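View pics/s0c.png

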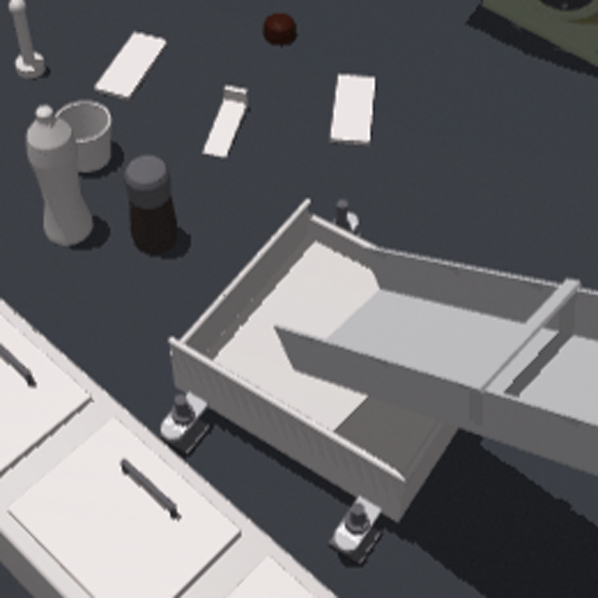

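Seen in the top view (full-frame pixels):
- **Flat-shim candidates:** (444,220) at y≈-369 and (340,272) at y≈-93. The one farthest right is (444,220).
- **Taper:** (377,220), tab end nearest the robot. The tray's short foot is at about (287,197).

Next I'll check for anything farther right and refine the poses.

```bash
python3 - <<'E'
from h import *
s=env.state(); print({k:np.round(s[k],2).tolist() for k in("time_s","ee_pos","ee_rot","force","gripper_width")}, env.hold_point_z)
b=grab_frame("top"); g=cv2.cvtColor(b,cv2.COLOR_RGB2GRAY)
# bright quads in the top view
n,l,st,ce=cv2.connectedComponentsWithStats((g>150).astype(np.uint8))
for i in range(1,n):
    if st[i,4]<150 or st[i,4]>5000: continue
    m=(l==i).astype(np.uint8); c=max(cv2.findContours(m,0,2)[0],key=cv2.contourArea)
    w=back("top",c.reshape(-1,2),8)[:,:2].astype(np.float32); r=cv2.minAreaRect(w)
    print(ce[i].round(1),st[i,4],"z8 rect",np.round(r[0],1),np.round(r[1],1),round(r[2],1))
# tray fit: corners in top image: outer bottom-ish; click points from crop
f=lambda x,y:(160+x/2.3,60+y/2.3)
print("stud z82",back("top",f(292,314),82).round(1),"lug z36",back("top",f(292,325),36).round(1))
print("FR rim z90",back("top",f(314,287),90).round(1),"BR rim z100",back("top",f(285,64),100).round(1))
print("left stud",back("top",f(112,341),82).round(1))
save('t1.png',cv2.resize(b[150:240,190:330],None,fx=5.6,fy=5.6,interpolation=cv2.INTER_CUBIC))
save('p1.png',b)
E
```

```text
{'time_s': 0.5, 'ee_pos': [139.35, -557.84, 213.94], 'ee_rot': [-180.0, -0.0, 14.03], 'force': [-0.05, 0.95, -0.27], 'gripper_width': 91.07} -18.8
[589.   98.6] 334 z8 rect [ 883.5 -777.5] [ 49.9 108.8] 32.7
[392.3 111. ] 251 z8 rect [ 830.7 -232.8] [49.2 51.7] 89.3
[602.  139.3] 505 z8 rect [ 783.9 -812.6] [ 70.1 189.3] 27.7
[412.5 161.6] 308 z8 rect [ 696.5 -292.4] [69.8 72.3] 88.9
[607.5 185.6] 573 z8 rect [ 623.9 -817.5] [ 75.7 148.5] 2.0
[443.6 219.3] 871 z8 rect [ 535.4 -363.3] [120.7  49.6] 22.5
[376.7 219.3] 431 z8 rect [ 533.1 -187.6] [95.9 33.4] 30.5
[610.6 233.8] 598 z8 rect [ 493.6 -807.6] [131.2  78.3] 85.0
[339.5 271.4] 940 z8 rect [397.1 -91.6] [120.7  50.2] 36.2
[615.9 281. ] 383 z8 rect [ 389.1 -802.7] [117.6  37.9] 89.4
stud z82 [[576.   42.4  82. ]] lug z36 [[571.9  45.2  36. ]]
FR rim z90 [[604.1  19.1  90. ]] BR rim z100 [[851.1  55.8 100. ]]
left stud [[544.1 232.6  82. ]]
```

View pics/t1.png

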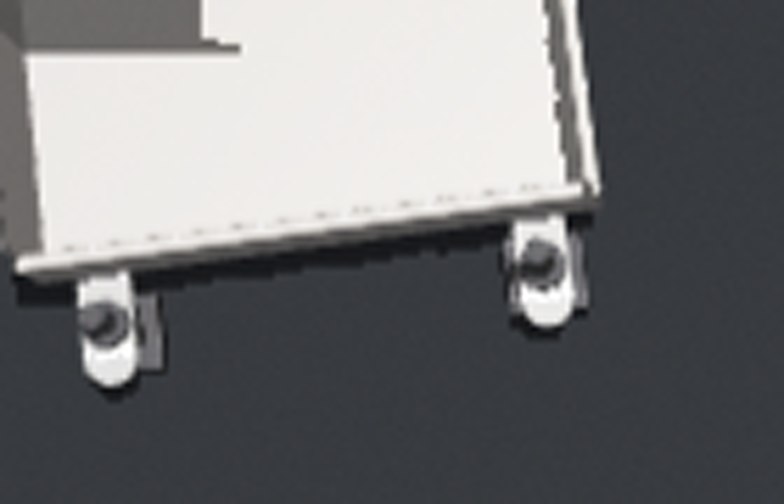

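View pics/p1.png

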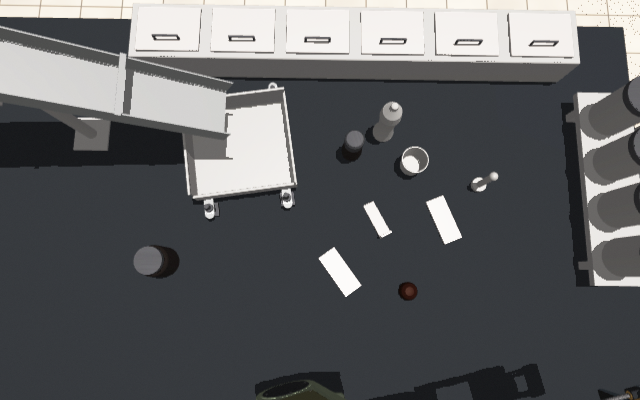

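The full top view shows no plate farther right than (444,220), so that is the packer. The taper is at (377,220), and the short foot's axis is near px (287.5,198.6). Moving above the packer now.

```bash
python3 -m jog '0 0 0.5 2 1 0 1;0 0 1 4 2 0 1;0 0 1.7 6 3 -0.5 1;0 0 1.7 8 4 -1 1;0 0 1.7 10 5 -1.5 1'; python3 -m jog '0 0 0 2 1 -0.5 1;0 0 0 4.3 2.2 -1 1;0 0 0 4.3 2.2 -1 1;0 0 0 4.3 2.2 -1 1'
python3 - <<'E'
from h import *
p=P("wrist"); s=env.state(); b=grab_frame("wrist"); print(s["ee_pos"],s["ee_rot"],s["force"])
K,R,t=p; print("C",(-R.T@t).round())
for q in ("packer","taper"):
  for d in spotter.trace(q,"wrist")[:3]:
    c=max(cv2.findContours(d["region"].astype(np.uint8),0,2)[0],key=cv2.contourArea)
    r=cv2.minAreaRect(back("wrist",c.reshape(-1,2),8,p)[:,:2].astype(np.float32)); print(q,round(d["conf"],2),d["box"],np.round(r[0],1),np.round(r[1],1),round(r[2],1))
save('w1.png',b)
E
```

```text
time_s: 1.18
ee_pos: [390.9, -432.0, 176.3]
ee_rot: [180.0, -0.0, 22.5]
force: [1.0, -0.7, 0.8]
gripper_width: 91.2
time_s: 1.68
ee_pos: [496.7, -377.8, 151.3]
ee_rot: [-180.0, 0.0, 22.6]
force: [0.2, -0.1, 0.2]
gripper_width: 91.0
[ 496.7058938  -377.82077601  151.32001666] [-1.79994308e+02  4.80177142e-02  2.25855652e+01] [ 0.1834302  -0.06764762  0.19588131]
C [ 566. -350.  321.]
packer 0.96 [289.6, 65.9, 63.3, 139.8] [ 535.9 -363.2] [118.3  49.9] 22.4
packer 0.76 [2.7, 133.7, 36.7, 94.2] [ 390.6 -129.5] [90.2 35.1] 9.2
taper 0.9 [95.3, 0.0, 60.2, 122.6] [ 530.3 -189. ] [92.9 45.2] 22.6
```

View pics/w1.png

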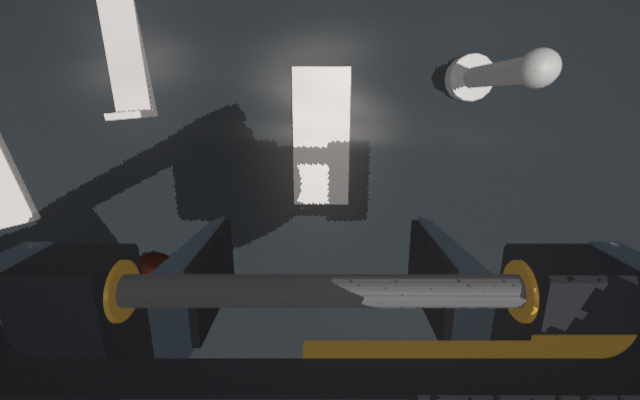

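Packer confirmed at the wrist camera's centre (px 321,136), pose (535.6,-363.3), yaw 22.4°. The taper is at upper left (px 125,60) with its tab at the near end (130,115). Descending to grasp the packer.

```bash
python3 -m jog '0 0 0 0.08 -0.03 -2 1;0 0 0 0.08 -0.03 -4 1;0 0 0 0.08 -0.03 -5.4 1;0 0 0 0.08 -0.03 -5.93 1;0 0 0 0.08 -0.03 -5.93 1'; python3 -m jog '0 0 0 0 0 0 0.4;0 0 0 0 0 0 0.4;0 0 0 0 0 0 0.4;0 0 0 0 0 0 0.4;0 0 0 0 0 0 0.4' 25;python3 -m jog '0 0 0 0 0 0 0.4;0 0 0 0 0 0 0.4;0 0 0 0 0 0 0.4'
```

```text
time_s: 2.45
ee_pos: [498.4, -379.3, 3.4]
ee_rot: [-180.0, 0.0, 22.5]
force: [0.4, -0.4, 0.4]
gripper_width: 91.2
time_s: 3.08
ee_pos: [498.8, -378.4, 3.5]
ee_rot: [-180.0, 0.0, 22.5]
force: [-0.6, 0.8, 2.1]
gripper_width: 49.9
time_s: 3.45
ee_pos: [498.8, -378.4, 3.5]
ee_rot: [-180.0, 0.0, 22.5]
force: [-1.3, 1.4, 5.1]
gripper_width: 49.7
```

Gripped (49.7 mm). Lifting and carrying it to the front of the foot, turning to about 8.5°.

```bash
python3 -m jog '0 0 0 0 0 1 0;0 0 0 0 0 3 0;0 0 -1 -0.4 2 3.2 0;0 0 -2 -0.8 4 3.2 0;0 0 -2.8 -1.2 6 3.2 0' 40; python3 -m jog '0 0 0 -0.5 2 0 0;0 0 0 -1 4 0 0;0 0 0 -1.5 6 0 0;0 0 0 -2 8 0 0;0 0 0 -2.3 10 0 0'; python3 -m jog '0 0 0 0 0 0 0;0 0 0 0 0 0 0'
cat > foot.py <<'E'
from h import *
import sys
p=P("wrist"); s=env.state(); b=grab_frame("wrist"); print(s["ee_pos"].round(1) if hasattr(s["ee_pos"],"round") else s["ee_pos"],s["ee_rot"],s["force"],s["gripper_width"])
print("C",(-p[1].T@p[2]).round())
save(sys.argv[1],b); np.savez('wp.npz',K=p[0],R=p[1],t=p[2])
E
python3 foot.py w2.png
```

```text
time_s: 4.08
ee_pos: [468.4, -227.4, 82.7]
ee_rot: [180.0, -0.0, 8.4]
force: [0.5, 0.1, -0.8]
gripper_width: 49.8
time_s: 4.7
ee_pos: [410.6, 22.7, 82.9]
ee_rot: [180.0, -0.0, 8.5]
force: [0.8, -0.5, -1.6]
gripper_width: 49.4
time_s: 4.95
ee_pos: [411.6, 21.1, 83.0]
ee_rot: [180.0, -0.0, 8.6]
force: [-0.4, -0.3, -1.1]
gripper_width: 49.6
[411.6  21.1  83. ] [ 1.79962830e+02 -1.14261689e-02  8.57715400e+00] [-0.43535706 -0.34343884 -1.13960411] 49.6124528655339
C [486.  31. 253.]
```

View pics/w2.png

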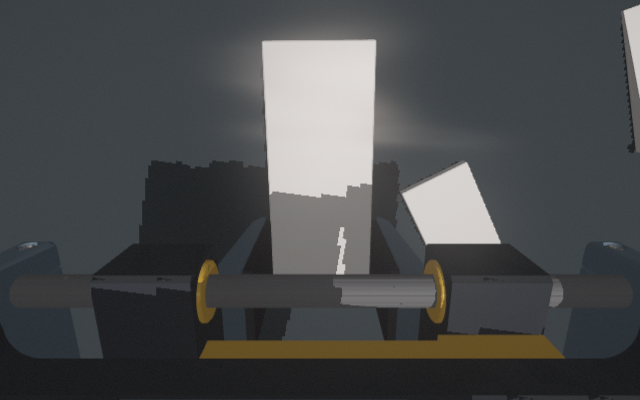

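The packer is held straight and level (px 262–375 wide, front edge at row 42), but the foot is out of view. I'll step up and to the right for a look.

```bash
python3 -m jog '0 0 0 0.3 -2 1.5 0;0 0 0 1 -4 3 0;0 0 0 1 -4 4 0;0 0 0 1 -4 4 0'; python3 foot.py w3.png; python3 - <<'E'
from h import *
z=np.load('wp.npz'); p=(z['K'],z['R'],z['t']); print(z['K'][0,0],z['R'].round(2).tolist())
f=np.array([581,46.]); a=np.radians(8.5); 
b=cv2.imread('pics/w3.png')
R=np.array([[np.cos(a),-np.sin(a)],[np.sin(a),np.cos(a)]])
for zz,col in((22.5,(0,255,0)),(82,(0,0,255))):
    q=[[-18,-18],[18,-18],[18,18],[-18,18]] if zz<80 else [[-5,-5],[5,-5],[5,5],[-5,5]]
    X=np.c_[(R@np.array(q,float).T).T+f,np.full(4,zz)]
    u=proj("wrist",X,p); print(zz,u.mean(0).round(1)); cv2.polylines(b,[np.round(u*8).astype(int)],True,col,1,shift=3)
u=proj("wrist",[[581,46,30]],p)[0].astype(int); x0=max(0,min(440,u[0]-100)); y0=max(0,min(240,u[1]-80))
print(x0,y0); cv2.imwrite('pics/w3c.png',cv2.resize(b[y0:y0+160,x0:x0+200],None,fx=3.7,fy=3.7,interpolation=cv2.INTER_CUBIC))
E
```

```text
time_s: 5.5
ee_pos: [437.7, -80.8, 184.6]
ee_rot: [179.9, -0.2, 8.3]
force: [0.8, 0.7, -1.1]
gripper_width: 49.4
[437.7 -80.8 184.6] [179.89675977  -0.23926722   8.30892401] [ 0.76015199  0.72971022 -1.06714257] 49.42784067581655
C [511. -71. 355.]
356.77174189248245 [[0.14, -0.99, 0.0], [-0.96, -0.14, 0.26], [-0.26, -0.04, -0.97]]
22.5 [192.9  -5.9]
82 [162.8 -30.9]
89 0
```

View pics/w3c.png

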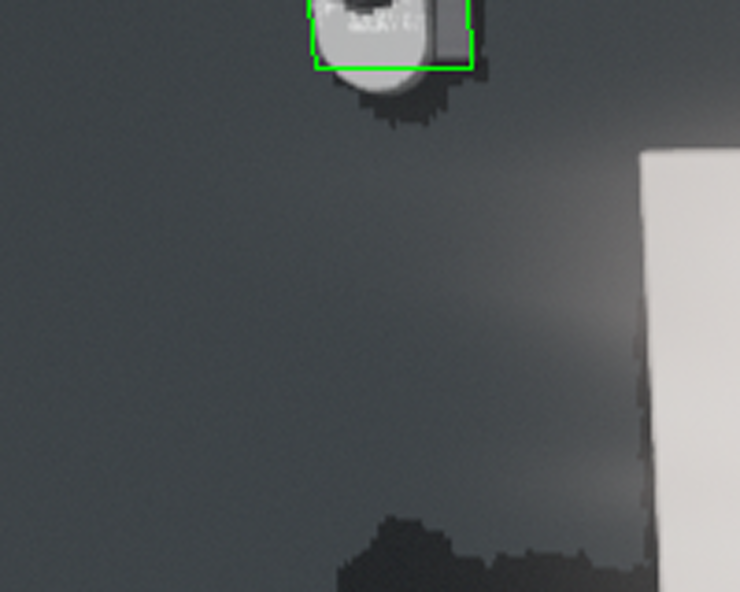

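The overlay of my foot estimate (581, 46, yaw 8.5°) matches the visible foot plate's near and right edges (crop px 315–472, 68) to about 1 mm. Going back to the standoff and down.

```bash
python3 -m jog '0 0 0 0 2 -1.5 0;0 0 0 -1 4 -3 0;0 0 0 -1 4 -4 0;0 0 0 -1 4 -5.5 0;0 0 0 -1 4 -6.5 0'; python3 -m jog '0 0 0 0 0 -0.6 0;0 0 0 0 0 -0.6 0;0 0 0 0 0 -0.6 0'
```

```text
time_s: 6.18
ee_pos: [408.6, 21.7, 18.0]
ee_rot: [-180.0, 0.3, 8.6]
force: [0.3, 0.4, -0.4]
gripper_width: 49.2
time_s: 6.55
ee_pos: [410.4, 21.4, 5.1]
ee_rot: [-180.0, 0.1, 8.5]
force: [-0.0, -0.3, -1.7]
gripper_width: 49.3
```

```bash
python3 -m jog '0 0 0 0.6 0.085 -0.03 0;0 0 0 1.2 0.17 -0.03 0;0 0 0 1.8 0.255 -0.03 0;0 0 0 2.2 0.31 -0.03 0;0 0 0 2.6 0.37 -0.03 0'; python3 -m jog '0 0 0 0.4 0.06 0 0;0 0 0 0.8 0.115 0 0;0 0 0 1.2 0.17 0 0;0 0 0 1.6 0.23 0 0;0 0 0 1.6 0.23 0 0'
```

```text
time_s: 7.18
ee_pos: [476.9, 30.7, 4.9]
ee_rot: [180.0, 0.0, 8.5]
force: [0.5, -0.3, -2.0]
gripper_width: 49.5
time_s: 7.8
ee_pos: [517.3, 36.5, 5.0]
ee_rot: [180.0, -0.0, 8.5]
force: [-0.2, 0.7, -0.9]
gripper_width: 49.4
```

```bash
python3 -m jog '0 0 0 0 0 -0.04 0;0 0 0 0 0 -0.06 0;0 0 0 0 0 -0.06 0'; python3 -m jog '0 0 0 0 0 -0 0.8;0 0 0 0 0 -0 0.8;0 0 0 0 0 0 0.8;0 0 0 0 0 0 0.8;0 0 0 0 0 0 0.8'; python3 -m jog '0 0 0 0 0 1 0.9;0 0 0 -0.3 0 3 1;0 0 0 -1.3 0 5 1;0 0 0 -3 -1 6 1;0 0 0 -3 -3 6 1'
```

```text
time_s: 8.18
ee_pos: [516.0, 36.3, 3.4]
ee_rot: [180.0, 0.0, 8.5]
force: [-0.6, 0.3, -1.1]
gripper_width: 49.6
time_s: 8.8
ee_pos: [516.4, 36.4, 3.5]
ee_rot: [180.0, -0.0, 8.5]
force: [-0.0, 0.3, 0.1]
gripper_width: 72.9
time_s: 9.43
ee_pos: [440.1, -38.2, 155.7]
ee_rot: [180.0, -0.2, 8.7]
force: [1.9, 0.2, 0.2]
gripper_width: 91.1
```

```bash
python3 -m jog '0 0 1 0.4 -1.7 0.4 1;0 0 2 0.8 -3.4 0.8 1;0 0 3.2 1.2 -5.1 1 1;0 0 3.2 1.6 -7 1 1;0 0 3.2 1.6 -7 1 1'; python3 -m jog '0 0 0 0 0 0 1;0 0 0 0 0 0 1'; python3 foot.py w4.png; python3 - <<'E'
from h import *
z=np.load('wp.npz'); p=(z['K'],z['R'],z['t'])
b=cv2.imread('pics/w4.png')
for d in spotter.trace("taper","wrist")[:2]:
    m=d["region"].astype(np.uint8); c=max(cv2.findContours(m,0,2)[0],key=cv2.contourArea)
    q=cv2.approxPolyDP(c,4,True).reshape(-1,2)
    r=cv2.minAreaRect(back("wrist",c.reshape(-1,2),5,p)[:,:2].astype(np.float32)); print(round(d["conf"],2),d["box"],np.round(r[0],1),np.round(r[1],1),round(r[2],1)); print([(u.tolist(),back("wrist",u,2,p)[0,:2].round(1).tolist()) for u in q])
    bx=d["box"]
    if d["conf"]>.5: B=bx
t=grab_frame("top")
n,l,st,ce=cv2.connectedComponentsWithStats((cv2.cvtColor(t,cv2.COLOR_RGB2GRAY)>130).astype(np.uint8))
for i in range(1,n):
    if 400<st[i,4]<2000 and 250<ce[i][0]<400 and 190<ce[i][1]<300:
        c=max(cv2.findContours((l==i).astype(np.uint8),0,2)[0],key=cv2.contourArea); r=cv2.minAreaRect(back("top",c.reshape(-1,2),8)[:,:2].astype(np.float32)); print("top",ce[i].round(1),np.round(r[0],1),np.round(r[1],1),round(r[2],1))
K=2.6; x0=int(max(0,min(460,B[0]+B[2]/2-90))); y0=int(max(0,min(250,B[1]+B[3]/2-75)))
A=cv2.resize(b[y0:y0+150,x0:x0+180],None,fx=2.2,fy=2.2,interpolation=cv2.INTER_CUBIC); print(x0,y0)
C=cv2.resize(cv2.cvtColor(t,cv2.COLOR_RGB2BGR)[160:260,230:330],(396,330),interpolation=cv2.INTER_CUBIC)
cv2.imwrite('pics/c4.png',np.hstack([A,C]))
E
```

```text
time_s: 10.05
ee_pos: [481.8, -216.3, 178.2]
ee_rot: [179.9, -0.0, 24.3]
force: [-0.2, 0.5, -0.9]
gripper_width: 91.0
time_s: 10.3
ee_pos: [481.0, -212.4, 178.4]
ee_rot: [-180.0, 0.0, 24.6]
force: [0.4, -0.4, -0.6]
gripper_width: 91.1
[ 481.  -212.4  178.4] [-1.79966682e+02  1.29307872e-02  2.45937929e+01] [ 0.36624213 -0.43129361 -0.64619612] 91.12858368641251
C [ 549. -183.  349.]
0.97 [299.4, 64.7, 37.0, 109.0] [ 531.8 -189.4] [100.4  31.2] 26.7
[([330, 63], [581.9, -177.6]), ([300, 67], [567.3, -154.0]), ([306, 172], [480.2, -198.8]), ([336, 170], [494.3, -224.9])]
0.63 [453.9, 0.0, 107.1, 37.3] [ 677.9 -301.3] [30.5 94.1] 24.6
[([452, 9], [667.0, -256.3]), ([465, 34], [654.3, -277.2]), ([495, 38], [662.6, -303.4]), ([534, 30], [682.8, -331.5]), ([554, 15], [700.4, -340.8]), ([560, 0], [712.6, -338.7]), ([452, 0], [673.2, -252.7])]
top [289.9 212.8] [553.7  40.4] [117.2  50. ] 8.9
top [342.2 277.5] [386.5 -99.1] [93.5 50.4] 36.5
417 0
```

View pics/c4.png

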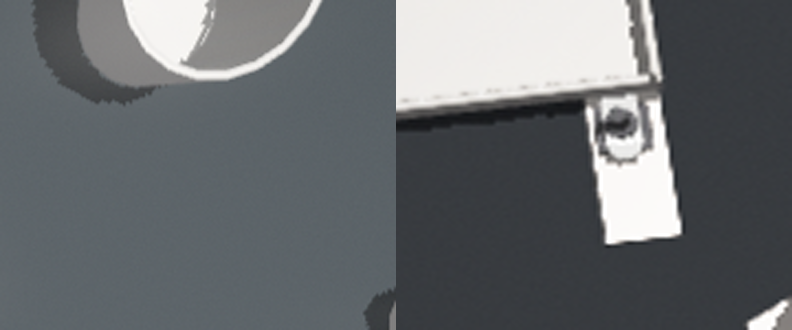

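The right half shows the flat shim squarely under the foot, with the foot centred across it. The left half missed the taper because my crop had the wrong offset. The trace gives four clean corners for it: thin end at (574.6,-165.8), centre (532,-188), yaw 27.8°, which agrees with the top view. Grasping it at the tab end.

```bash
python3 -m jog '0 0 0.64 0.77 0.3 -2 1;0 0 0.64 0.77 0.3 -4 1;0 0 0.64 0.77 0.3 -6 1;0 0 0.64 0.77 0.3 -7 1;0 0 0.64 0.77 0.3 -7 1'; python3 -m jog '0 0 0 0 0 0 0.7;0 0 0 0 0 0 0.2;0 0 0 0 0 0 0.2;0 0 0 0 0 0 0.2;0 0 0 0 0 0 0.2' 20;python3 -m jog '0 0 0 0 0 0 0.2;0 0 0 0 0 0 0.2;0 0 0 0 0 0 0.2'
```

```text
time_s: 11.08
ee_pos: [500.5, -205.4, 2.6]
ee_rot: [-179.9, 0.1, 27.8]
force: [0.4, 0.6, 0.2]
gripper_width: 91.3
time_s: 11.7
ee_pos: [500.6, -206.1, 3.6]
ee_rot: [180.0, -0.0, 27.7]
force: [-0.5, 0.3, 0.2]
gripper_width: 44.0
time_s: 12.08
ee_pos: [500.5, -206.0, 3.5]
ee_rot: [-180.0, 0.0, 27.7]
force: [-0.1, 0.6, 1.3]
gripper_width: 29.8
```

```bash
python3 -m jog '0 0 0 0 0 1.5 0.2;0 0 -1 -0.3 1 3 0.2;0 0 -2 -0.7 3 3 0.2;0 0 -3 -1 5 3 0.2;0 0 -3.84 -1.4 7 3 0.2'; python3 -m jog '0 0 0 -0.32 2.34 0 0.2;0 0 0 -0.32 2.34 -1 0.2;0 0 0 -0.32 2.34 -2 0.2;0 0 0 -0.32 2.34 -2.4 0.2;0 0 0 -0.32 2.34 -2.4 0.2'; python3 foot.py w5.png; python3 - <<'E'
from h import *
b=cv2.imread('pics/w5.png')
cv2.imwrite('pics/w5c.png',cv2.resize(b[:280,150:490],None,fx=2,fy=2))
E
```

```text
time_s: 12.7
ee_pos: [465.4, -29.8, 78.6]
ee_rot: [180.0, -0.1, 8.3]
force: [0.7, -0.7, -0.8]
gripper_width: 29.8
time_s: 13.32
ee_pos: [457.4, 27.2, 18.1]
ee_rot: [-180.0, 0.1, 8.5]
force: [0.4, 0.4, -1.2]
gripper_width: 30.1
[457.4  27.2  18.1] [-1.79998437e+02  6.92335531e-02  8.50850833e+00] [ 0.42442887  0.3900489  -1.22528051] 30.066901844961215
C [532.  37. 188.]
```

View pics/w5c.png

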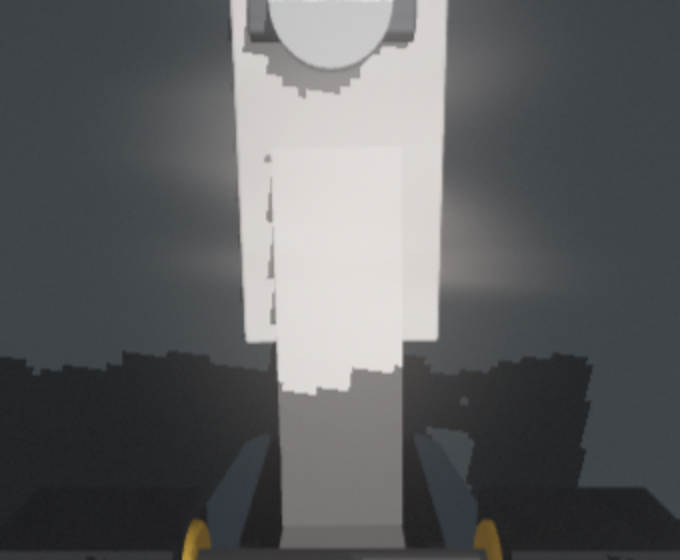

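The wrist view shows the taper (crop cols 272–402) over the flat shim (232–447), with the foot plate (248–416, near edge row 40) about 23 mm ahead of the thin end and about 1.5 mm to its left. Lowering the taper onto the shim.

```bash
python3 -m jog '0 0 0 0 0.04 -0.2 0.2;0 0 0 0 0.04 -0.22 0.2;0 0 0 0 0.04 -0.22 0.2'; python3 -m jog '0 0 0 0 0 -0.02 0.2;0 0 0 0 0 -0.02 0.2;0 0 0 0 0 -0.02 0.2'; python3 -m jog '0 0 0 0 0 -0.02 0.2;0 0 0 0 0 -0.02 0.2;0 0 0 0 0 -0.02 0.2'
```

```text
time_s: 13.75
ee_pos: [457.8, 28.3, 13.2]
ee_rot: [180.0, -0.0, 8.5]
force: [0.8, -0.3, -0.7]
gripper_width: 29.7
time_s: 14.12
ee_pos: [457.6, 28.4, 12.5]
ee_rot: [180.0, -0.0, 8.5]
force: [-0.2, -0.5, -0.8]
gripper_width: 29.8
time_s: 14.5
ee_pos: [457.6, 28.4, 12.0]
ee_rot: [180.0, -0.0, 8.5]
force: [-0.1, -0.1, -1.2]
gripper_width: 29.7
```

```bash
for i in 1; do python3 -m jog '0 0 0 0 0 -0.02 0.2;0 0 0 0 0 -0.02 0.2;0 0 0 0 0 -0.02 0.2'; done; python3 -m jog '0 0 0 0 0 -0.02 0.2;0 0 0 0 0 -0.02 0.2;0 0 0 0 0 -0.02 0.2'
```

```text
time_s: 14.88
ee_pos: [457.6, 28.4, 11.5]
ee_rot: [180.0, -0.0, 8.5]
force: [0.3, -0.1, -0.2]
gripper_width: 29.5
time_s: 15.25
ee_pos: [457.6, 28.4, 11.2]
ee_rot: [180.0, -0.0, 8.5]
force: [-1.7, -0.4, 3.9]
gripper_width: 30.1
```

```bash
cat > ok.py <<'E'
import sys; from h import *
s=env.state(); f=np.array(s["force"]); a=np.radians(8.5); push=-(f[0]*np.cos(a)+f[1]*np.sin(a)); p=s["ee_pos"]
print("push %.1f fz %.1f foot_in_taper %.1f"%(push,f[2],(581-p[0])*np.cos(a)+(46-p[1])*np.sin(a)-36)); sys.exit(push>float(sys.argv[1]))
E
python3 -m jog '0 0 0 0.2 0.03 0.01 0.2;0 0 0 0.5 0.075 0.01 0.2;0 0 0 0.8 0.12 0.01 0.2;0 0 0 1.1 0.165 0.01 0.2;0 0 0 1.2 0.18 0.01 0.2' >/dev/null; python3 -m jog '0 0 0 0 0 0 0.2;0 0 0 0 0 0 0.2'; python3 ok.py 2.5
```

```text
time_s: 16.12
ee_pos: [486.4, 32.8, 11.4]
ee_rot: [-180.0, 0.2, 8.5]
force: [-3.3, 0.2, 7.1]
gripper_width: 29.6
push 3.2 fz 7.1 foot_in_taper 59.5True
```

```bash
python3 -m jog '0 0 0 0 0 0.015 0.2;0 0 0 0 0 0.015 0.2;0 0 0 0 0 0.015 0.2'; python3 ok.py 2.5;  python3 -m jog '0 0 0 0 0 0.01 0.2;0 0 0 0 0 0.01 0.2;0 0 0 0 0 0.01 0.2'; python3 ok.py 2.5
```

```text
time_s: 16.5
ee_pos: [487.7, 32.9, 11.5]
ee_rot: [180.0, 0.0, 8.5]
force: [-0.6, 0.6, -0.3]
gripper_width: 29.6
push 0.5 fz -0.3 foot_in_taper 58.2
time_s: 16.88
ee_pos: [487.7, 32.9, 11.8]
ee_rot: [180.0, -0.0, 8.5]
force: [0.8, -0.3, -0.6]
gripper_width: 29.8
push -0.7 fz -0.6 foot_in_taper 58.2False
False
```

```bash
python3 -m jog '0 0 0 0.1 0.015 -0.006 0.2;0 0 0 0.2 0.03 -0.006 0.2;0 0 0 0.2 0.03 -0.006 0.2'>/dev/null; python3 ok.py 2 >r.txt; e=$?; cat r.txt
[ $e = 0 ] && python3 -m jog '0 0 0 0.08 0.012 0 0.2;0 0 0 0.08 0.012 0 0.2;0 0 0 0.08 0.012 0 0.2' >/dev/null && python3 ok.py 2 && python3 -m jog '0 0 0 0.08 0.012 0 0.2;0 0 0 0.08 0.012 0 0.2;0 0 0 0.08 0.012 0 0.2' >/dev/null && python3 ok.py 2 && python3 -m jog '0 0 0 0.08 0.012 0 0.2;0 0 0 0.08 0.012 0 0.2;0 0 0 0.08 0.012 0 0.2' >/dev/null && python3 ok.py 2 && python3 -m jog '0 0 0 0.08 0.012 0 0.2;0 0 0 0.08 0.012 0 0.2;0 0 0 0.08 0.012 0 0.2' && python3 ok.py 2
```

```text
push 0.6 fz -0.5 foot_in_taper 52.9False
```

```bash
sed -i 's/sys.exit(push>float(sys.argv\[1\]))/sys.exit(int(push>float(sys.argv[1])))/' ok.py
python3 -m jog '0 0 0 0.08 0.012 0 0.2;0 0 0 0.08 0.012 0 0.2;0 0 0 0.08 0.012 0 0.2' >/dev/null && python3 ok.py 2 && python3 -m jog '0 0 0 0.08 0.012 0 0.2;0 0 0 0.08 0.012 0 0.2;0 0 0 0.08 0.012 0 0.2' >/dev/null && python3 ok.py 2 && python3 -m jog '0 0 0 0.08 0.012 0 0.2;0 0 0 0.08 0.012 0 0.2;0 0 0 0.08 0.012 0 0.2' >/dev/null && python3 ok.py 2 && python3 -m jog '0 0 0 0.08 0.012 0 0.2;0 0 0 0.08 0.012 0 0.2;0 0 0 0.08 0.012 0 0.2' && python3 ok.py 2
```

```text
push 0.3 fz -0.1 foot_in_taper 51.3
push 0.2 fz -1.3 foot_in_taper 49.2
push -0.2 fz -1.4 foot_in_taper 47.2
time_s: 18.75
ee_pos: [500.6, 34.8, 11.7]
ee_rot: [180.0, 0.0, 8.5]
force: [-0.2, -0.5, -1.4]
gripper_width: 29.8
push 0.3 fz -1.4 foot_in_taper 45.2
```

```bash
sed -i 's/int(push>float(sys.argv\[1\]))/int(push>float(sys.argv[1]) or f[2]<-3)/' ok.py
python3 -m jog '0 0 0 0.08 0.012 0 0.2;0 0 0 0.08 0.012 0 0.2' >/dev/null && python3 ok.py 2 && python3 -m jog '0 0 0 0.08 0.012 0 0.2;0 0 0 0.08 0.012 0 0.2' >/dev/null && python3 ok.py 2 && python3 -m jog '0 0 0 0.08 0.012 0 0.2;0 0 0 0.08 0.012 0 0.2' >/dev/null && python3 ok.py 2 && python3 -m jog '0 0 0 0.08 0.012 0 0.2;0 0 0 0.08 0.012 0 0.2' >/dev/null && python3 ok.py 2 && python3 -m jog '0 0 0 0.08 0.012 0 0.2;0 0 0 0.08 0.012 0 0.2' >/dev/null && python3 ok.py 2 && python3 -m jog '0 0 0 0.08 0.012 0 0.2;0 0 0 0.08 0.012 0 0.2' && python3 ok.py 2
```

```text
push 0.5 fz -1.5 foot_in_taper 42.9
push 0.1 fz -1.1 foot_in_taper 40.9
push -0.1 fz -0.9 foot_in_taper 38.9
push 0.3 fz -1.3 foot_in_taper 36.9
push -0.9 fz -2.2 foot_in_taper 35.0
time_s: 20.25
ee_pos: [512.3, 36.6, 11.5]
ee_rot: [180.0, 0.0, 8.5]
force: [-0.6, -0.2, -1.6]
gripper_width: 29.7
push 0.6 fz -1.6 foot_in_taper 33.3
```

```bash

python3 -m jog '0 0 0 0.08 0.012 0 0.2;0 0 0 0.08 0.012 0 0.2' >/dev/null && python3 ok.py 2 && python3 -m jog '0 0 0 0.08 0.012 0 0.2;0 0 0 0.08 0.012 0 0.2' >/dev/null && python3 ok.py 2 && python3 -m jog '0 0 0 0.08 0.012 0 0.2;0 0 0 0.08 0.012 0 0.2' >/dev/null && python3 ok.py 2 && python3 -m jog '0 0 0 0.08 0.012 0 0.2;0 0 0 0.08 0.012 0 0.2' >/dev/null && python3 ok.py 2 && python3 -m jog '0 0 0 0.08 0.012 0 0.2;0 0 0 0.08 0.012 0 0.2' >/dev/null && python3 ok.py 2 && python3 -m jog '0 0 0 0.08 0.012 0 0.2;0 0 0 0.08 0.012 0 0.2' && python3 ok.py 2
```

```text
push 4.6 fz 0.6 foot_in_taper 32.0
```

```bash

python3 -m jog '0 0 0 0 0 0 0.2;0 0 0 0 0 0 0.2;0 0 0 0 0 0 0.2'; python3 ok.py 2; python3 -m jog '0 0 0 0 0 0 0.55;0 0 0 0 0 0 0.55;0 0 0 0 0 0 0.55;0 0 0 0 0 0 0.55' ; python3 foot.py w6.png; python3 - <<'E'
from h import *
b=cv2.imread('pics/w6.png')
cv2.imwrite('pics/w6c.png',cv2.resize(b[:280,150:490],None,fx=2,fy=2))
E
```

```text
time_s: 20.88
ee_pos: [514.1, 36.9, 11.5]
ee_rot: [180.0, 0.1, 8.5]
force: [-3.5, -1.3, -0.5]
gripper_width: 29.6
push 3.6 fz -0.5 foot_in_taper 31.5
time_s: 21.38
ee_pos: [515.1, 37.0, 11.9]
ee_rot: [180.0, -0.1, 8.5]
force: [0.0, 0.3, -0.2]
gripper_width: 50.3
[515.1  37.   11.9] [ 1.79990627e+02 -6.09316294e-02  8.52596959e+00] [ 0.01942293  0.26486681 -0.2114754 ] 50.27990531655519
C [589.  47. 182.]
```

View pics/w6c.png

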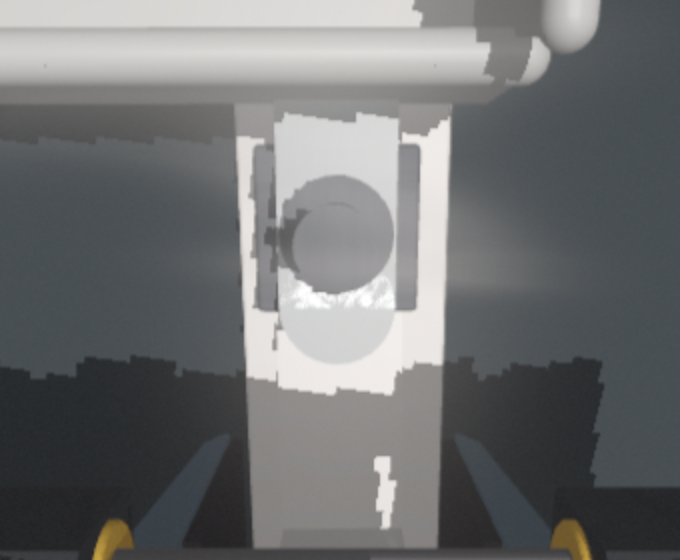

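The taper is centred under the foot plate (plate cols 254–420, taper 275–402), and the first contact took about 3.6 N of push. It needs slightly more, so I'll regrip and ease it in.

```bash

python3 -m jog '0 0 0 0 0 0 0.2;0 0 0 0 0 0 0.2;0 0 0 0 0 0 0.2;0 0 0 0 0 0 0.2;0 0 0 0 0 0 0.2'; python3 ok.py 9;  python3 -m jog '0 0 0 0.04 0.006 0 0.2;0 0 0 0.04 0.006 0 0.2;0 0 0 0.04 0.006 0 0.2'>/dev/null; python3 ok.py 4.5 && python3 -m jog '0 0 0 0.04 0.006 0 0.2;0 0 0 0.04 0.006 0 0.2;0 0 0 0.04 0.006 0 0.2'>/dev/null && python3 ok.py 4.5
```

```text
time_s: 22.05
ee_pos: [514.6, 37.0, 11.7]
ee_rot: [180.0, 0.0, 8.5]
force: [-0.9, 0.6, 0.1]
gripper_width: 30.1
push 0.8 fz 0.1 foot_in_taper 31.0
push 4.5 fz 4.5 foot_in_taper 31.0
```

```bash

python3 -m jog '0 0 0 0 0 0 0.2;0 0 0 0 0 0 0.2'>/dev/null; python3 ok.py 9;  python3 -m jog '0 0 0 0 0 0 0.2;0 0 0 0 0 0 0.2'; python3 ok.py 9
```

```text
push 5.1 fz 4.9 foot_in_taper 31.0
time_s: 22.92
ee_pos: [514.6, 37.0, 11.7]
ee_rot: [-180.0, 0.1, 8.5]
force: [-5.5, -1.1, 5.6]
gripper_width: 29.6
push 5.6 fz 5.6 foot_in_taper 31.0
```

```bash

python3 -m jog '0 0 0 0 0 0.01 0.2;0 0 0 0 0 0.01 0.2;0 0 0 0 0 0.01 0.2'>/dev/null; python3 ok.py 9;  python3 -m jog '0 0 0 0 0 0 0.2;0 0 0 0 0 0 0.2;0 0 0 0 0 0 0.2'; python3 ok.py 9
```

```text
push 5.7 fz 3.8 foot_in_taper 31.0
time_s: 23.68
ee_pos: [514.7, 37.0, 11.7]
ee_rot: [-180.0, 0.1, 8.5]
force: [-4.9, -1.0, 4.1]
gripper_width: 29.9
push 5.0 fz 4.1 foot_in_taper 30.9
```

```bash

python3 -m jog '0 0 0 0 0 0.02 0.2;0 0 0 0 0 0.02 0.2;0 0 0 0 0 0.02 0.2'>/dev/null; python3 ok.py 9;  python3 -m jog '0 0 0 0 0 0.01 0.2;0 0 0 0 0 0.01 0.2;0 0 0 0 0 0.01 0.2'; python3 ok.py 9
```

```text
push 5.4 fz -2.7 foot_in_taper 30.7
time_s: 24.42
ee_pos: [515.0, 37.0, 12.3]
ee_rot: [-180.0, 0.1, 8.5]
force: [-4.8, -1.5, -4.6]
gripper_width: 29.9
push 5.0 fz -4.6 foot_in_taper 30.6
```

```bash

python3 -m jog '0 0 0 0 0 -0.014 0.2;0 0 0 0 0 -0.014 0.2;0 0 0 0 0 -0.014 0.2'>/dev/null; python3 ok.py 9;  python3 -m jog '0 0 0 0.02 0.003 0 0.2;0 0 0 0.02 0.003 0 0.2;0 0 0 0.02 0.003 0 0.2'; python3 ok.py 9
```

```text
push 4.9 fz -4.1 foot_in_taper 30.5
time_s: 25.18
ee_pos: [515.4, 37.1, 12.1]
ee_rot: [180.0, 0.1, 8.5]
force: [-6.2, -0.5, -4.6]
gripper_width: 29.6
push 6.2 fz -4.6 foot_in_taper 30.2
```

Pushed to about 6 N with the foot at x≈30 mm on the taper. But the gripper is carrying some vertical load, so I'll release it and then check by pushing gently on the tab from behind with the fingers shut.

```bash

python3 -m jog '0 0 0 0 0 0 0.55;0 0 0 0 0 0 0.55;0 0 0 0 0 0 0.55;0 0 0 0 0 0 0.55'; python3 -m jog '0 0 0 0 0 1 0.6;0 0 0 0 0 2.2 0.6;0 0 0 -1 -0.15 2.6 0.6;0 0 0 -2.2 -0.33 2.6 0;0 0 0 -2.2 -0.33 1.6 0' 20;python3 -m jog '0 0 0 0 0 -0.5 0;0 0 0 0 0 -1.1 0;0 0 0 0 0 -1.1 0;0 0 0 0 0 -1.1 0;0 0 0 0 0 -1.1 0' ; python3 foot.py w7.png; python3 -c "
import cv2
b=cv2.imread('pics/w7.png'); cv2.imwrite('pics/w7c.png',b[:,100:540])"
```

```text
time_s: 25.68
ee_pos: [516.9, 37.2, 12.7]
ee_rot: [180.0, -0.1, 8.5]
force: [0.5, 0.1, -0.2]
gripper_width: 49.7
time_s: 26.3
ee_pos: [460.7, 28.8, 53.7]
ee_rot: [180.0, -0.2, 8.5]
force: [0.6, -0.5, -0.4]
gripper_width: 37.1
time_s: 26.92
ee_pos: [461.8, 28.9, 25.4]
ee_rot: [180.0, -0.1, 8.5]
force: [-0.4, 0.1, -0.0]
gripper_width: 0.6
[461.8  28.9  25.4] [ 1.79986805e+02 -7.40659977e-02  8.52708589e+00] [-0.41561284  0.12621443 -0.02150062] 0.6449918251764675
C [536.  39. 196.]
```

View pics/w7c.png

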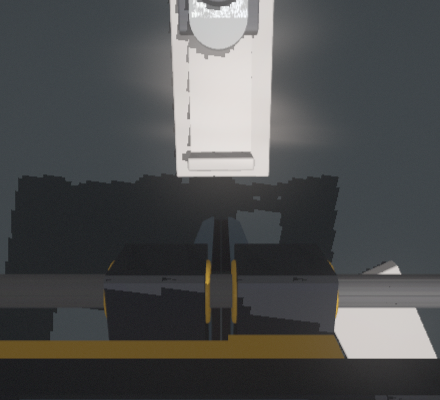

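The taper sits straight on the shim, with its tab at crop (221,160), and the shut fingers are behind it. Lowering and approaching.

```bash

python3 -m jog '0 0 0 0 0 -0.42 0;0 0 0 0.4 0.06 -0.42 0;0 0 0 0.7 0.105 -0.42 0;0 0 0 0.8 0.12 -0.42 0;0 0 0 0.8 0.12 -0.42 0'; python3 ok.py 2 
python3 -m jog '0 0 0 0.08 0.012 0 0;0 0 0 0.08 0.012 0 0' >/dev/null && python3 ok.py 1.8 && python3 -m jog '0 0 0 0.08 0.012 0 0;0 0 0 0.08 0.012 0 0' >/dev/null && python3 ok.py 1.8 && python3 -m jog '0 0 0 0.06 0.009 0 0;0 0 0 0.06 0.009 0 0' >/dev/null && python3 ok.py 1.8 && python3 -m jog '0 0 0 0.06 0.009 0 0;0 0 0 0.06 0.009 0 0' >/dev/null && python3 ok.py 1.8
```

```text
time_s: 27.6
ee_pos: [481.4, 32.0, 14.3]
ee_rot: [180.0, -0.0, 8.5]
force: [-1.2, 0.5, 0.2]
gripper_width: 0.9
push 1.1 fz 0.2 foot_in_taper 64.6
push 0.5 fz -0.0 foot_in_taper 62.8
push -0.1 fz -0.3 foot_in_taper 60.6
push 0.4 fz 0.1 foot_in_taper 59.2
push 2.5 fz 1.0 foot_in_taper 58.4
```

```bash

python3 -m jog '0 0 0 0.03 0.0045 0 0;0 0 0 0.03 0.0045 0 0' >/dev/null && python3 ok.py 4.8 && python3 -m jog '0 0 0 0.02 0.003 0 0;0 0 0 0.02 0.003 0 0' >/dev/null && python3 ok.py 4.8 && python3 -m jog '0 0 0 0.02 0.003 0 0;0 0 0 0.02 0.003 0 0' >/dev/null && python3 ok.py 4.8 && python3 -m jog '0 0 0 0.02 0.003 0 0;0 0 0 0.02 0.003 0 0' >/dev/null && python3 ok.py 4.8
```

```text
push 5.1 fz 3.2 foot_in_taper 58.4
```

```bash

python3 -m jog '0 0 0 0 0 0 0;0 0 0 0 0 0 0' >/dev/null && python3 ok.py 5.7 && python3 -m jog '0 0 0 0.01 0.0015 0 0;0 0 0 0.01 0.0015 0 0' >/dev/null && python3 ok.py 5.7 && python3 -m jog '0 0 0 0.01 0.0015 0 0;0 0 0 0.01 0.0015 0 0' >/dev/null && python3 ok.py 5.7
```

```text
push 5.3 fz 3.3 foot_in_taper 58.4
push 6.2 fz 4.6 foot_in_taper 58.4
```

A push of 6.2 N does not move it, so it is snug. Backing off.

```bash

python3 -m jog '0 0 0 -0.2 -0.03 0 0;0 0 0 -1.2 -0.18 0 0;0 0 0 -2.5 -0.38 1 0;0 0 0 -3 -1.5 3 0;0 0 0 -3 -3.5 5 0'; python3 -m jog '0 0 0 0 -2 0 0;0 0 0 0 -4 0 0;0 0 0 0 -4 0 0'; python3 - <<'E'
from h import *
t=grab_frame("top"); s=grab_frame("scene"); b=cv2.cvtColor(t,cv2.COLOR_RGB2BGR); sc=cv2.cvtColor(s,cv2.COLOR_RGB2BGR)
o=cv2.imread('pics/p1.png'); 
A=b[160:260,230:330].copy(); A=cv2.resize(A,(396,396),interpolation=cv2.INTER_CUBIC)
C=cv2.resize(sc[190:290,300:400],(396,396),interpolation=cv2.INTER_CUBIC)
cv2.imwrite('pics/f.png',np.hstack([A,C]))
# tray shift against the start (phase correlation on tray patches), bystanders via difference
for nm,o1,n1,r in(("top",o,b,(80,195,230,300)),("scene",cv2.imread('pics/s0.png'),sc,(225,380,300,400))):
    y0,y1,x0,x1=r; g=[cv2.cvtColor(i[y0:y1,x0:x1],cv2.COLOR_BGR2GRAY).astype(np.float32) for i in(o1,n1)]
    print(nm,"tray shift px",np.round(cv2.phaseCorrelate(*g,cv2.createHanningWindow(g[0].shape[::-1],cv2.CV_32F)),2).tolist() if False else cv2.phaseCorrelate(g[0],g[1]))
d=cv2.absdiff(o,b).max(2)>60
n,l,st,ce=cv2.connectedComponentsWithStats(d.astype(np.uint8)); print([(ce[i].round().tolist(),int(st[i,4])) for i in range(1,n) if st[i,4]>25])
E
```

```text
time_s: 29.98
ee_pos: [414.2, -48.7, 135.2]
ee_rot: [180.0, -0.2, 8.7]
force: [1.1, -0.6, -0.6]
gripper_width: 0.4
time_s: 30.35
ee_pos: [415.3, -151.6, 134.0]
ee_rot: [179.9, -0.2, 8.2]
force: [-0.0, 0.2, 0.2]
gripper_width: 0.6
top tray shift px ((-0.06175434389606238, -0.16154244790849503), 0.7280859863316571)
scene tray shift px ((-0.07668940533476132, 0.06170548125450637), 0.8813517278432846)
[([290.0, 215.0], 600), ([443.0, 219.0], 896), ([377.0, 281.0], 6219), ([384.0, 361.0], 4778), ([309.0, 389.0], 67), ([273.0, 394.0], 26), ([307.0, 396.0], 93), ([622.0, 397.0], 26)]
```

View pics/f.png

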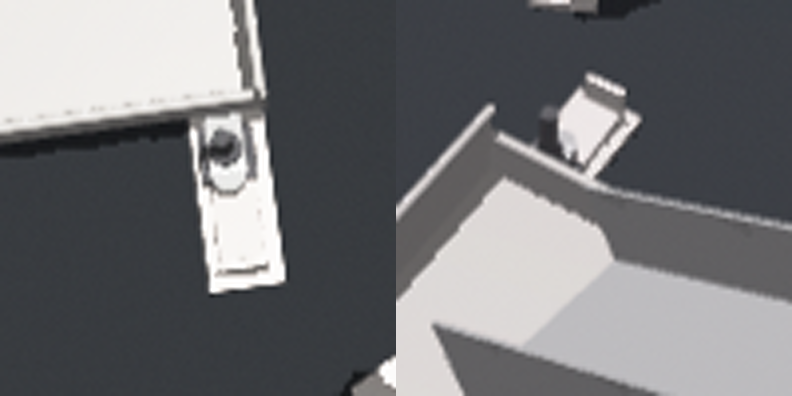

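Both shims sit squarely under the foot. The tray shifted less than 0.2 px in both views, and the only other changes in the top view are the packer's old spot and the arm. Handing in.

```bash
python3 -c "
from workcell import env
print(env.job_done())"
```

```text
the job is handed in; nothing more can be done
None
```

The job is handed in: both shims are in place under the short foot, and the robot was clear of everything at about 30 s of the 67 s allowed. The hand-in reports no verdict.

**Flat shim:** I took the plate farthest to the right and slid it in from the front. By my estimate the foot axis sits about 26 mm along it and about 0 mm sideways.

**Tapered shim:** I eased it in thin end first on top of the flat one until it met the foot. I then pushed about 2 mm further, to roughly 6 N of push, and released it. The foot sits about 30 mm along the taper and about 1 mm off its centre line.

**Last checks:**
- **Snugness:** with the fingers shut behind the tab, a 6.2 N push did not move the taper. I put the foot load at about 3 to 5.5 N from the push force and travel. I could not measure it directly.
- **Tray:** it moved less than 0.2 pixel in both the top and scene views, under about 0.5 mm.
- **Bystanders:** none showed any change in the top view, except where the arm blocks it.

**Disagreements along the way:**
- While the gripper held the taper, the vertical force swung between about -5 and +7 N. The push readings taken then are less certain than the final check from behind.
- That final push also showed about 4.6 N of vertical force at the fingers, so its force reading was not clean either.
- I did not measure the tray's tilt directly.

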